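# Close the twist-fit filter housing over its inner shell

### The job

Close the filter housing: lower the bell cover over the inner shell, turn it until its lugs find the notches and it drops in by itself, and let go of it there. Then, having let go, swing its lever clockwise (seen from above) until the ramps have pulled the cover down tight and the lever stops, and leave the other things on the shelf where they are.

Things in the scene. Friction and masses are not known exactly. Their poses are not given: they have to be found in the camera images.
- housing: Grey plastic lower shell fixed to the shelf: round pot, 124 mm outer diameter, 60 mm high, on a 140 mm foot ring 8 mm thick; short pipe stubs at its +y and -y sides. Origin: centre of its underside, on the shelf; z up along its axis. Cover's origin above this origin: 53 mm with its lugs resting on the lip, about 38.5 mm dropped in the notches, 32 mm turned tight.
- mouth (a point): Centre of the housing's mouth, level with the collar's flat lip, 61 mm above the shelf; the opening inside the lip is 96 mm wide, the lip 10 mm wide. Three notches 30 degrees wide, 120 degrees apart, break the lip. The collar's angle is not reported: one notch centre lies within 0.46 rad either side of the housing's +x axis; find it by eye or touch.
- ramps (a point): Point on the housing's axis, 51 mm up, amid the ramps under the lip. Clockwise (from above) of each notch the lip's underside slopes down 10 mm to a flat, then a firm stop; anticlockwise each notch ends in a wall. Notch centre to stop: about 1.0 rad of turn, the last 0.25 rad flat. Turning takes about 1 to 6 N at the lever's end, far more at the stop.
- inner_top (a point): Top centre of the white closed inner shell that stands in the housing, 66 mm in diameter, top 115 mm above the shelf when free. Captive: it only slides straight down, at most 14 mm, on a spring: about 1 N to start, then 1.3 N per mm. The dropped-in cover's roof rests on it and stays put when let go.
- cover: White plastic bell, hollow, open below, standing mouth down: 90 mm outer, 82 mm inner diameter, 80 mm high, roof 5 mm thick, about 0.3 kg. Origin: centre of its mouth rim, z up. Three lugs stick out to radius 54 mm, 14 mm wide, 8 to 14 mm above the rim, at 0 (its +x, under the lever), 120 and 240 degrees. Its foot enters the collar's opening with 3 mm play.
- lever (a point): Point on the cover's lever, 100 mm along the cover's +x from its axis, 97 mm above its rim. The grey bar is handle and lever: straight, 16 mm wide, from 40 mm behind the axis across the roof to 115 mm in front. Over the roof it fills 80 to 108 mm above the rim, beyond the roof 86 to 108 mm. Locked, the cover stays when let go.
- parts_case: Bystander: grey parts case 100 x 150 x 50 mm. Origin: centre of its underside.
- connector_nut: Bystander: steel connector nut, 42 mm across, 55 mm high. Origin: centre of its underside.
- disc_cartridge: Bystander: ceramic cartridge, 37 mm diameter, 52 mm high. Origin: centre of its underside.
- plunger_handle: Bystander: black rubber-gripped handle lying along its y, 310 mm long, 36 mm thick. Origin: on the shelf below the end of the rubber grip.
- soap_dish: Bystander: chrome soap dish 91 x 125 x 28 mm. Origin: centre of its underside.
- wrench: Bystander: steel wrench 170 mm long lying along its x.
- cleaner: Bystander: white bottle, 72 mm diameter, 190 mm high. Origin: centre of its underside.

How it is judged:
By the outcome, as a careful person would: the job done as asked, in the order asked, and still so for the second after the job is handed in, with the robot touching nothing.
It also fails if it takes over 72 s, if anything falls off the work surface, if the arm or the gripper's body presses on something with over 40 N, if the wrist force passes 120 N, or if a joint passes its speed limit or range.

### The arm

A 6-joint arm with a two-finger parallel gripper is mounted at the origin on the work surface. World frame = base frame: x ahead of the robot, y to its left, z up, the work surface at z = 0. Lengths are in mm, angles in rad, forces in N, time in s.
With the tool pointing down it reaches from about 400 to 925 mm from the base axis. Payload 12.5 kg.
Tool frame: the origin (TCP) lies on the front face of the gripper's body, between the roots of the fingers; the fingertips stand 78 mm ahead of it and the grasp point (between the pads) lies 59 mm ahead of it (env.nose_length is the distance from the TCP to the fingertips, in mm); z points along the fingers, y is the line along which they close (so a half turn about z gives the same grasp; the last joint's range is limited). The gripper opens to 95 mm and grips with 3 to 60 N. Pads are 20 mm wide; open, the fingers measure 119 mm over their backs; the gripper's body (75 mm by 180 mm) begins 59 mm behind the grasp point.
Start: joints at [-1.209, 0.491, 1.559, -0, 1.092, -0.106], TCP at [281.849, -557.852, 292.261] pointing down, gripper open.
Joint ranges: [-3.1, 3.1], [-0.84, 2.19], [0.05, 2.79], [-1.13, 4.28], [0.06, 2.93], [-2.69, 2.69]. Speed limits (rad/s): [2.22, 2.22, 2.79, 3.14, 3.14, 3.14].

### API

Orientations are given as [roll, pitch, yaw] about the fixed x, y, z axes, in that order (R = Rz(yaw) Ry(pitch) Rx(roll)).
In Python, from cell import env gives the robot as it stands.
- The arm moves only by the tool jog_arm, never from a script. Its argument "motion" is a list of rows, each a list of 7 numbers: the turn, a rotation vector about the tool's x, y, z in degrees, then the shift along the tool's x, y, z in mm, then the finger opening in mm, from 0 to 95.1. In form: [[wx, wy, wz, x, y, z, hand], ...]. A call has 1 to 10 rows; each row shifts and turns the commanded pose from where the row before left it, along the tool's axes as they then stand; what a row does not reach is not made up. A row lasts 1/8 s, in which the tool goes at most 62.5 mm and 10.7 degrees, less where a joint would pass 70% of its speed; a pose out of reach is approached as far as the arm can. A call is refused whole if a number of a shift passes 62.5 or a number of a turn 10.7, either way. A call with a gripper value outside its range is refused whole. The fingers move at their own pace and stop on an object; the grip force is fixed at half the most. Time passes only in rows, so rows that do not move let the fingers close. It gives the time, the measured TCP pose, the force, the opening and the grip force at its end, in the units of the state.
- env.state(): the state, without advancing time (a new reading comes with each control period).
- env.read_camera(name): name is "scene" or "top" or "wrist"; returns a dict with "color" (420x560x3 uint8, red, green, blue), "z_map" (420x560 float32, mm along the optical axis (not along the pixel's ray), 0 where there is no reading), "camera_matrix" (3x3 intrinsics, pixels), "world_to_cam" (4x4, takes a point from world to camera coordinates). Camera axes: x right, y up, looking along -z (the intrinsics and any distortion apply to the point x, -y, -z); pixel columns grow to the right and rows downward; lengths in mm; the calibration is good to about 2 mm. A picture is of the moment at which its call begins.
- env.job_done(): hands the job in; it is judged then, once.
Trained networks look in the newest picture that a camera, given by its name, has taken for a name from the list of things; names that differ only in an ending like _2 or _b are one class to them, and where a whole thing is asked for, a point or a joint stands for the part that bears it (a point fixed in the world has none). Each returns a list of dicts, best first, with "score" (0 to 1); they miss things now and then, are a little off and sometimes report something else, mostly with a low value. They report only what shows in the picture. A call takes as long as a camera call.
- env.recognise(camera, thing): "location" ([column, row] in pixels, amid what is visible of it).
The state is a dict: "t": time; "joints": joint angles; "qvel": joint speeds; "tau": joint torques, N m; "eef_pos": TCP position; "tcp_rot": TCP orientation; "ft_force": force on the tool from outside, world axes, zero at the start; "moment": the same for the moment, N m; "opening": opening from 0.0 (shut) to 1.0 (fully open); "grip_force": force on a finger pad.
Only numpy, scipy, OpenCV 4.12 (cv2) and the standard library are available. Lean on these libraries where they do the work, as an engineer would, in place of code of your own. Each camera call takes 0.05 s, during which the arm holds its last target. There are 200 camera calls.

## Working session

There is one attempt and no reset: what is moved stays moved. The work goes in short steps, Python scripts to look and compute and a tool call to move; the robot and the scene stay as the last step left them, time stands still between calls to the robot, and variables do not carry over. Pictures are saved under pics/ and viewed, at most 10 in all, crops included, and the job is handed in when it is done.

Besides the shell and the picture viewer there is one more tool, called after "Request:" as name(argument=value, ...), one argument or row to a line, values as JSON. jog_arm: Moves the arm, as the interface text tells. Its arguments: {"type":"object","properties":{"motion":{"type":"array"}},"required":["motion"]}

```bash
ls; mkdir -p pics
cat > h.py <<'E'
from cell import env
import numpy as np, cv2
def cam(n):
    return env.read_camera(n)
def save(d,f): cv2.imwrite('pics/'+f, d['color'][:,:,::-1])
def cloud(d):
    K=d['camera_matrix'];z=d['z_map'].astype(float)
    v,u=np.mgrid[:z.shape[0],:z.shape[1]]
    P=np.stack([(u-K[0,2])/K[0,0]*z,-(v-K[1,2])/K[1,1]*z,-z,np.ones_like(z)],-1)
    W=P@np.linalg.inv(d['world_to_cam']).T
    W[z==0]=np.nan
    return W[...,:3]
E
python3 - <<'E'
from h import *
np.set_printoptions(precision=1,suppress=True)
t=cam('top');save(t,'t0.png');s=cam('scene');save(s,'s0.png')
for n,d in(('top',t),('scene',s)):
    W=cloud(d)
    for k in ['housing','cover','lever','inner_top','mouth']:
        for r in env.recognise(n,k)[:2]:
            c,w=map(int,map(round,r['location'])); print(n,k,round(r['score'],2),c,w,W[w,c])
print(env.state())
E
```

```text
pics
top housing 0.64 294 235 [ 547.3 -160.9  113.6]
top cover 0.61 161 259 [488.  176.5  83.2]
top lever 0.67 166 259 [484.9 157.9 113.8]
top lever 0.26 293 234 [ 549.  -158.1  119.1]
top inner_top 0.59 296 231 [ 557.6 -166.   113.4]
top mouth 0.79 299 234 [ 549.3 -173.3  118.3]
scene housing 0.69 238 215 [ 592.8 -177.2   63. ]
scene housing 0.52 288 172 [429.    5.2  12.2]
scene cover 0.85 356 163 [516.3 158.3  80.9]
scene lever 0.64 353 166 [525.  146.1  81. ]
scene lever 0.47 317 225 [650.9   3.8  33.1]
scene inner_top 0.72 298 197 [554.2 -11.4  40.4]
scene inner_top 0.57 238 200 [ 592.2 -175.5  112.5]
scene mouth 0.87 240 215 [ 597.3 -173.4   66.5]
{'t': 0.6, 'joints': array([-1.2,  0.5,  1.6, -0. ,  1.1, -0.1]), 'qvel': array([ 0., -0.,  0.,  0.,  0.,  0.]), 'tau': array([ -0. , -61.2, -25.8,   0.1,   0. ,  -0. ]), 'eef_pos': array([ 281.9, -557.9,  292.3]), 'tcp_rot': array([3.1, 0. , 0.5]), 'ft_force': array([0.2, 0. , 0.2]), 'moment': array([ 0. , -0. , -0.1]), 'grip_force': 0.0, 'opening': 1.0028659145254761}
```

View pics/t0.png

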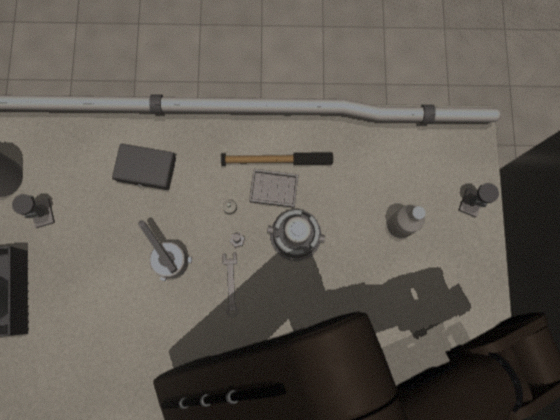

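View pics/s0.png

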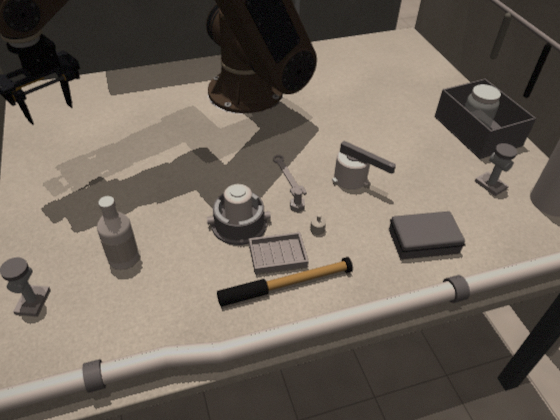

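The top view shows the cover at (168,260), its lever pointing up-left to (145,222), and the housing at (296,232). The scene view agrees: cover at (352,165), housing at (238,210). Next I'll fit poses from the depth.

Run:
```python
from h import *
np.set_printoptions(precision=1,suppress=True)
for n in('top','scene'):
    W=cloud(cam(n)).reshape(-1,3);W=W[~np.isnan(W[:,0])]
    def near(x,y,r,a,b): 
        return W[(np.hypot(W[:,0]-x,W[:,1]-y)<r)&(W[:,2]>a)&(W[:,2]<b)]
    b=near(500,165,170,95,125); b=b[b[:,1]>60]
    r=cv2.minAreaRect(b[:,:2].astype(np.float32)); print(n,'bar',len(b),r,np.median(b[:,2])); 
    for nm,p in(('roof',near(485,160,80,70,90)),('inner',near(550,-165,60,105,125)),('lip',near(550,-165,80,52,72)),('desk',near(600,60,40,-20,20))):
        print(n,nm,len(p),p.mean(0),p.min(0),p.max(0),cv2.minEnclosingCircle(p[:,:2].astype(np.float32)))
```

```text
top bar 431 ((520.7691650390625, 185.8660888671875), (155.11285400390625, 16.6347713470459), 35.52289581298828) 109.37965779056935
top roof 745 [488.7 161.6  81.2] [445.4 119.   70.2] [548.6 208.9  90. ] ((499.1444396972656, 170.0398712158203), 55.83461380004883)
top inner 502 [ 563.9 -169.2  113. ] [ 532.5 -202.   105.2] [ 597.2 -138.2  123.3] ((564.8305053710938, -169.58633422851562), 32.70607376098633)
top lip 642 [ 563.8 -168.9   61.4] [ 503.7 -229.8   52. ] [ 626.5 -108.2   71.2] ((565.2385864257812, -169.97293090820312), 62.11330795288086)
top desk 654 [599.6  59.7   1.6] [560.1  20.3  -8.2] [639.   99.5  10.4] ((599.8829956054688, 59.80779266357422), 39.83045196533203)
scene bar 501 ((519.2717895507812, 187.13775634765625), (154.66253662109375, 24.233421325683594), 36.31841278076172) 107.79932145791963
scene roof 428 [505.8 149.1  80.6] [458.6 119.2  70.1] [551.  199.8  89.9] ((506.2956237792969, 165.28720092773438), 56.47671890258789)
scene inner 442 [ 570.4 -170.7  112.5] [ 532.6 -201.2  105. ] [ 598.9 -136.5  119.8] ((566.1837768554688, -169.5936737060547), 34.02029037475586)
scene lip 720 [ 585.7 -174.8   60.7] [ 507.7 -231.    52. ] [ 627.9 -107.5   71.9] ((566.3865966796875, -169.56240844726562), 63.47595977783203)
scene desk 486 [599.3  63.9   1.9] [560.5  22.1  -4.7] [639.5  98.5   6.7] ((600.1165161132812, 59.766475677490234), 39.895416259765625)
```

```bash
cat >> h.py <<'E'
from scipy.spatial.transform import Rotation as R
def plan(p,yaw,n):
    s=env.state();R0=R.from_euler('xyz',s['tcp_rot'])
    R1=R.from_euler('xyz',[np.pi,0,yaw])
    rv=(R0.inv()*R1).as_rotvec(degrees=True)
    d=np.array(p)-s['eef_pos']
    k=rv[2]/n   # yaw part stepwise
    print('rotvec total',rv.round(2),'world d',d.round(1),'joints',s['joints'].round(2),'rot',s['tcp_rot'].round(4))
    if np.abs(rv/n).max()>.05:
        for i in range(n):
            Ri=R0*R.from_rotvec(rv*(i)/n,degrees=True)
            print((rv/n).round(2),Ri.inv().apply(d/n).round(1))
    else: print('each of',n,R0.inv().apply(d/n).round(2))
E
python3 - <<'E'
from h import *
s=env.state();print(s['tcp_rot'])
plan([540,-170,400],s['tcp_rot'][2],10)
E
```

```text
[3.14145515e+00 1.86524718e-05 4.67811586e-01]
rotvec total [0.01 0.   0.  ] world d [258.1 387.8 107.7] joints [-1.21  0.49  1.56 -0.    1.09 -0.11] rot [3.1415 0.     0.4678]
each of 10 [ 40.53 -22.98 -10.78]
```

Request:
jog_arm(
  motion=[
    [0,0,0,40.5,-23,-10.8,95],
    [0,0,0,40.5,-23,-10.8,95],
    [0,0,0,40.5,-23,-10.8,95],
    [0,0,0,40.5,-23,-10.8,95],
    [0,0,0,40.5,-23,-10.8,95],
    [0,0,0,40.5,-23,-10.8,95],
    [0,0,0,40.5,-23,-10.8,95],
    [0,0,0,40.5,-23,-10.8,95],
    [0,0,0,40.5,-23,-10.8,95],
    [0,0,0,40.5,-23,-10.8,95],
  ],
)

```text
t: 1.95
eef_pos: [540.3, -168.6, 400.8]
tcp_rot: [3.141, -0.0, 0.468]
ft_force: [0.6, -0.1, 0.4]
opening: 0.997
grip_force: 0.0
```

Run:
```python
from h import *
print(env.state()['eef_pos'])
w=cam('wrist');im=w['color'];cv2.imwrite('pics/w1.png',cv2.resize(im[:,:,::-1],(784,588)))
C=np.linalg.inv(w['world_to_cam']);print(C[:3,3])
W=cloud(w);np.save('w1.npy',W)
m=(W[...,2]>50)&(W[...,2]<72)
p=W[m];p=p[np.hypot(p[:,0]-565,p[:,1]+170)<80]
print(len(p),cv2.minEnclosingCircle(p[:,:2].astype(np.float32)))
```

```text
[ 540.27550136 -168.5553421   400.77495548]
[ 608.36769472 -134.96059631  492.50890358]
2642 ((564.2281494140625, -171.19984436035156), 62.02732849121094)
```

View pics/w1.png

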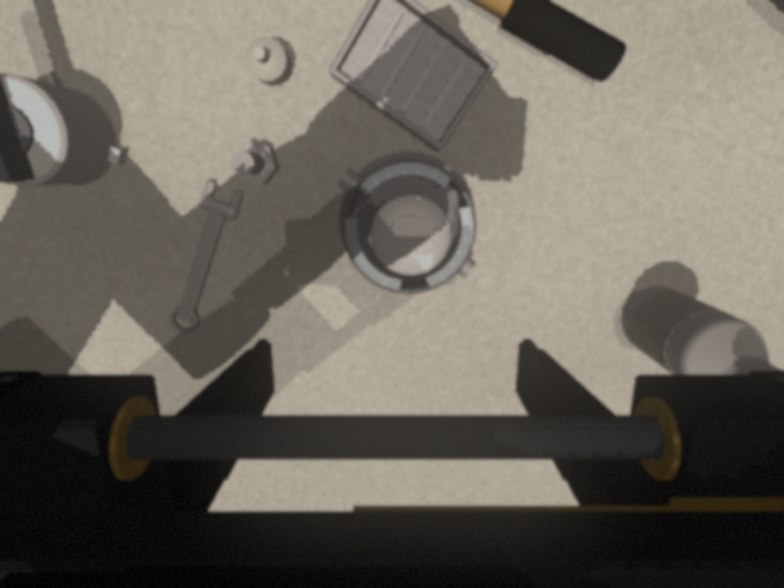

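The wrist view shows the housing at (410,222). Its light lip is broken by dark notches at the bottom (412,283), upper right (~455,195) and upper left (~358,205). I'll unwrap it to measure the angles.

Run:
```python
from h import *
w=cam('wrist');g=cv2.cvtColor(w['color'],cv2.COLOR_RGB2GRAY).astype(np.float32)
K=w['camera_matrix'];T=w['world_to_cam']
c=np.array([564.8,-170.3])
a=np.radians(np.arange(-180,180,4));
def proj(P):
    q=np.c_[P,np.ones(len(P))]@T.T
    return K[0,2]+K[0,0]*q[:,0]/-q[:,2], K[1,2]-K[1,1]*q[:,1]/-q[:,2]
rows=[];zs=[]
W=cloud(w)
for r in(50,53,56):
    u,v=proj(np.c_[c[0]+r*np.cos(a),c[1]+r*np.sin(a),np.full(len(a),61.)])
    u=u.astype(np.float32);v=v.astype(np.float32)
    rows.append(cv2.remap(g,u[None],v[None],1)[0]); zs.append(cv2.remap(W[...,2].astype(np.float32),u[None],v[None],0)[0])
for i,x in enumerate(np.degrees(a)): print(int(round(x)),*[int(r[i]) for r in rows],*[int(z[i]) if z[i]==z[i] else -1 for z in zs])
```

```text
-180 141 147 142 61 59 60
-176 140 146 144 60 61 58
-172 140 147 142 60 59 60
-168 141 146 141 59 60 61
-164 138 144 141 61 61 60
-160 96 97 93 31 42 52
-156 58 58 70 30 41 54
-152 59 58 68 28 40 58
-148 60 59 69 31 42 52
-144 58 58 70 32 42 54
-140 58 58 69 29 40 51
-136 63 60 68 33 44 57
-132 115 121 118 60 61 61
-128 132 147 144 60 60 60
-124 133 147 143 60 61 61
-120 134 148 144 61 61 59
-116 144 155 148 60 61 60
-112 133 146 144 60 59 58
-108 133 146 143 60 61 59
-104 134 151 148 61 60 60
-100 134 148 146 60 60 60
-96 129 146 143 59 60 61
-92 130 146 144 61 62 61
-88 131 153 145 60 60 60
-84 131 148 145 59 59 59
-80 133 145 147 59 58 61
-76 132 147 155 61 61 59
-72 134 153 164 59 59 59
-68 131 147 165 59 61 61
-64 132 149 170 59 59 60
-60 140 154 168 59 58 61
-56 146 163 172 61 60 59
-52 159 177 175 60 61 61
-48 163 177 174 61 62 59
-44 150 164 160 60 61 59
-40 82 69 70 27 26 46
-36 89 62 64 27 -1 48
-32 104 75 68 26 28 56
-28 117 98 70 27 27 47
-24 117 103 63 27 28 45
-20 118 103 63 28 27 53
-16 92 76 61 28 27 39
-12 101 103 99 60 60 59
-8 102 105 103 59 60 59
-4 102 106 103 59
[... 339 characters left out ...]
 103 97 59 60 60
60 106 105 96 60 60 60
64 106 104 96 60 60 59
68 102 103 92 61 60 61
72 100 99 92 59 61 60
76 77 75 65 60 60 60
80 55 51 46 26 25 53
84 54 47 46 29 26 58
88 59 49 46 26 27 57
92 56 50 45 29 26 42
96 52 48 45 28 28 59
100 49 49 47 28 26 54
104 55 52 50 36 28 57
108 68 66 60 60 60 60
112 70 70 65 60 61 60
116 72 70 65 60 60 60
120 71 70 67 60 59 59
124 71 71 68 61 60 61
128 72 71 67 60 61 60
132 71 72 67 59 60 62
136 73 72 69 61 60 60
140 98 84 73 61 60 61
144 140 136 126 61 60 61
148 143 146 135 60 59 60
152 147 146 140 59 61 61
156 144 146 138 62 59 60
160 142 145 137 61 60 59
164 143 146 137 60 60 59
168 148 152 144 60 61 61
172 143 147 140 59 60 59
176 143 145 138 60 60 60
```

Run:
```python
from h import *
plan([480,156,330],0.623,9)
```

```text
rotvec total [ 0.07 -0.1  -8.69] world d [-61.3 322.9 -71.3] joints [-0.42  0.31  1.55  0.    1.28  0.68] rot [ 3.1404e+00 -1.8000e-03  4.7130e-01]
[ 0.01 -0.01 -0.97] [ 10.2 -35.1   7.9]
[ 0.01 -0.01 -0.97] [ 10.8 -34.9   7.9]
[ 0.01 -0.01 -0.97] [ 11.4 -34.7   7.9]
[ 0.01 -0.01 -0.97] [ 12.  -34.5   7.9]
[ 0.01 -0.01 -0.97] [ 12.6 -34.3   7.9]
[ 0.01 -0.01 -0.97] [ 13.1 -34.1   7.9]
[ 0.01 -0.01 -0.97] [ 13.7 -33.9   7.9]
[ 0.01 -0.01 -0.97] [ 14.3 -33.6   7.9]
[ 0.01 -0.01 -0.97] [ 14.8 -33.4   7.9]
```

Request:
jog_arm(
  motion=[
    [0,0,-1,10.2,-35.1,7.9,95],
    [0,0,-1,10.8,-34.9,7.9,95],
    [0,0,-1,11.4,-34.7,7.9,95],
    [0,0,-1,12,-34.5,7.9,95],
    [0,0,-1,12.6,-34.3,7.9,95],
    [0,0,-1,13.1,-34.1,7.9,95],
    [0,0,-1,13.7,-33.9,7.9,95],
    [0,0,-1,14.3,-33.6,7.9,95],
    [0,0,-1,14.8,-33.4,7.9,95],
    [0,0,0,0,0,0,95],
  ],
)

```text
t: 3.3
eef_pos: [477.9, 154.3, 328.6]
tcp_rot: [-3.141, 0.001, 0.627]
ft_force: [-1.0, -0.3, 0.5]
opening: 1.0
grip_force: 0.0
```

Run:
```python
from h import *
w=cam('wrist');im=w['color'];cv2.imwrite('pics/w2.png',im[:,:,::-1])
W=cloud(w).reshape(-1,3);W=W[W[:,2]==W[:,2]]
def near(x,y,r,a,b): return W[(np.hypot(W[:,0]-x,W[:,1]-y)<r)&(W[:,2]>a)&(W[:,2]<b)]
b=near(520,186,100,98,118);print(len(b),cv2.minAreaRect(b[:,:2].astype(np.float32)),np.median(b[:,2]))
r=near(490,164,55,74,86);print(len(r),cv2.minEnclosingCircle(r[:,:2].astype(np.float32)),np.median(r[:,2]))
plan([490,164.4,250],0.623,3)
```

```text
3036 ((520.0751342773438, 184.33282470703125), (155.04483032226562, 15.750752449035645), 35.56374740600586) 107.39135631730767
4324 ((489.31207275390625, 162.6343231201172), 44.856258392333984) 79.37007633308536
rotvec total [0.   0.03 0.19] world d [ 11.7  11.  -78.9] joints [ 0.18  0.28  1.8  -0.    1.06  1.12] rot [3.1416e+00 6.0000e-04 6.2640e-01]
[0.   0.01 0.06] [ 5.3 -0.7 26.3]
[0.   0.01 0.06] [ 5.3 -0.7 26.3]
[0.   0.01 0.06] [ 5.3 -0.7 26.3]
```

View pics/w2.png

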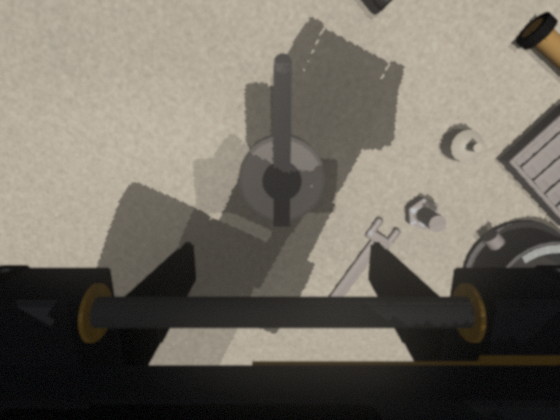

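Request:
jog_arm(
  motion=[
    [0,0,0,5,-0.3,30,95],
    [0,0,0,5,-0.3,30,95],
    [0,0,0,4.6,-0.2,30,95],
    [0,0,0,0,0,30,95],
    [0,0,0,0,0,20,95],
    [0,0,0,0,0,15,60],
    [0,0,0,0,0,10,40],
    [0,0,0,0,0,0,0],
    [0,0,0,0,0,0,0],
    [0,0,0,0,0,0,0],
  ],
)

```text
t: 4.6
eef_pos: [490.1, 162.4, 164.7]
tcp_rot: [3.141, -0.001, 0.625]
ft_force: [0.7, -0.6, -0.6]
opening: 0.531
grip_force: 0.0
```

Lift once the grip has built up.

Request:
jog_arm(
  motion=[
    [0,0,0,0,0,0,0],
    [0,0,0,0,0,0,0],
    [0,0,0,0,0,0,0],
    [0,0,0,0,0,0,0],
    [0,0,0,0,0,0,0],
    [0,0,0,0,0,0,0],
    [0,0,0,0,0,0,0],
    [0,0,0,0,0,0,0],
  ],
)

```text
t: 5.6
eef_pos: [489.9, 162.3, 164.0]
tcp_rot: [-3.142, 0.0, 0.625]
ft_force: [-0.9, 1.1, -2.4]
opening: 0.169
grip_force: 30.0
```

Run:
```python
from h import *
s=env.state();print(s['eef_pos'],s['tcp_rot'],s['opening'],s['grip_force'],s['ft_force'])
```

```text
[489.88899111 162.31569244 164.01745455] [-3.14157671e+00  2.62789242e-04  6.24886687e-01] 0.16925347383026268 29.9689319729805 [-0.86216855  1.07434527 -2.3948814 ]
```

Request:
jog_arm(
  motion=[
    [0,0,0,0,0,-15,0],
    [0,0,0,0,0,-35,0],
    [0,0,0,0,0,-40,0],
    [0,0,0,0,0,-40,0],
    [0,0,0,0,0,-40,0],
    [0,0,0,0,0,-10,0],
    [0,0,0,0,0,0,0],
  ],
)

```text
t: 6.48
eef_pos: [489.7, 162.3, 344.0]
tcp_rot: [3.141, -0.0, 0.625]
ft_force: [-1.0, -0.7, -3.8]
opening: 0.166
grip_force: 30.0
```

Run:
```python
from h import *
print(env.state()['ft_force'],env.state()['opening'])
plan([564.5,-171.4,344],np.radians(92),10)
```

```text
[-0.99569122 -0.67528142 -3.84760408] 0.16625364890877084
rotvec total [ 2.00e-02 -1.00e-02 -5.62e+01] world d [  74.8 -333.7    0. ] joints [ 0.19  0.28  1.75 -0.    1.11  1.14] rot [ 3.1414e+00 -2.0000e-04  6.2480e-01]
[ 0.   -0.   -5.62] [-13.4  31.4   0. ]
[ 0.   -0.   -5.62] [-16.5  30.   -0. ]
[ 0.   -0.   -5.62] [-19.3  28.2  -0. ]
[ 0.   -0.   -5.62] [-22.   26.2  -0. ]
[ 0.   -0.   -5.62] [-24.4  23.9  -0. ]
[ 0.   -0.   -5.62] [-26.7  21.4  -0. ]
[ 0.   -0.   -5.62] [-28.6  18.7  -0. ]
[ 0.   -0.   -5.62] [-30.3  15.8  -0. ]
[ 0.   -0.   -5.62] [-31.7  12.7  -0. ]
[ 0.   -0.   -5.62] [-32.8   9.6  -0. ]
```

Request:
jog_arm(
  motion=[
    [0,0,-5.62,-13.4,31.4,0,0],
    [0,0,-5.62,-16.5,30,0,0],
    [0,0,-5.62,-19.3,28.2,0,0],
    [0,0,-5.62,-22,26.2,0,0],
    [0,0,-5.62,-24.4,23.9,0,0],
    [0,0,-5.62,-26.7,21.4,0,0],
    [0,0,-5.62,-28.6,18.7,0,0],
    [0,0,-5.62,-30.3,15.8,0,0],
    [0,0,-5.62,-31.7,12.7,0,0],
    [0,0,-5.62,-32.8,9.6,0,0],
  ],
)

```text
t: 7.72
eef_pos: [564.7, -172.2, 341.8]
tcp_rot: [-3.138, -0.001, 1.609]
ft_force: [0.3, -0.1, -3.1]
opening: 0.168
grip_force: 30.0
```

Request:
jog_arm(
  motion=[
    [0,0,0,0,0,0,0],
    [0,0,0,0,0,0,0],
  ],
)

```text
t: 7.98
eef_pos: [564.5, -170.8, 342.6]
tcp_rot: [-3.139, -0.001, 1.604]
ft_force: [0.7, -0.2, -2.9]
opening: 0.165
grip_force: 30.0
```

Run:
```python
from h import *
np.set_printoptions(precision=1,suppress=True)
for n in('scene','wrist','top'):
    d=cam(n)
    W=cloud(d).reshape(-1,3);W=W[W[:,2]==W[:,2]]
    def near(x,y,r,a,b): return W[(np.hypot(W[:,0]-x,W[:,1]-y)<r)&(W[:,2]>a)&(W[:,2]<b)]
    r=near(565,-170,56,254,267)
    if len(r)>50:print(n,len(r),cv2.minEnclosingCircle(r[:,:2].astype(np.float32)),np.median(r[:,2]))
    b=near(565,-90,60,276,294)
    if len(b)>50:print(n,len(b),cv2.minAreaRect(b[:,:2].astype(np.float32)),np.median(b[:,2]))
    if n=='scene':
        h=near(565,-170,70,52,68);print('lip',cv2.minEnclosingCircle(h[:,:2].astype(np.float32)))
        cv2.imwrite('pics/s1.png',cv2.resize(d['color'][90:260,140:340,::-1],None,fx=3,fy=3))
plan([564.5,-171.4,230],np.radians(92),3)
```

```text
scene 544 ((565.32666015625, -165.90142822265625), 48.25102233886719) 259.73877761606997
scene 265 ((563.14501953125, -102.32284545898438), (21.10293960571289, 95.52336883544922), 4.465882778167725) 285.0854920440195
lip ((565.29345703125, -169.1775360107422), 63.3555793762207)
wrist 7629 ((564.9252319335938, -170.9420166015625), 44.69633865356445) 258.3297681707346
wrist 8176 ((562.908935546875, -103.06584167480469), (16.06839942932129, 93.74321746826172), 1.9287470579147339) 286.3954047840566
rotvec total [-0. -0.  0.] world d [  -0.2   -1.1 -113.7] joints [-0.4  0.4  1.6  0.   1.2 -0.4] rot [-3.1 -0.   1.6]
each of 3 [-0.4 -0.1 37.9]
```

View pics/s1.png

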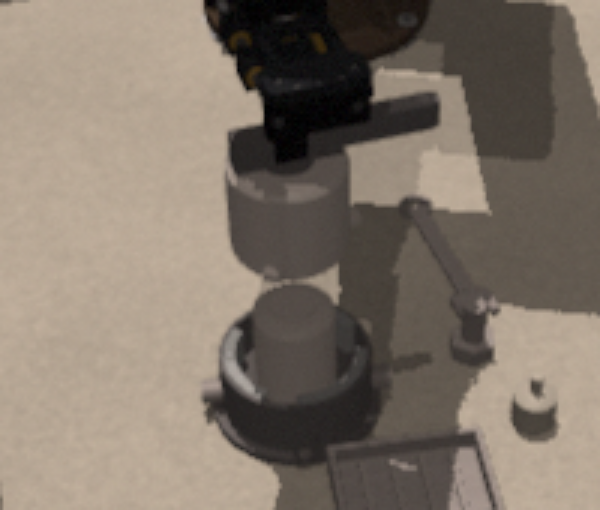

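The scene crop shows the cover (290,200) hanging straight over the inner shell (295,340), with its lever toward +y. Now I'll lower it.

Request:
jog_arm(
  motion=[
    [0,0,0,-0.4,-0.3,20,0],
    [0,0,0,0,0,25,0],
    [0,0,0,0,0,25,0],
    [0,0,0,0,0,20,0],
    [0,0,0,0,0,15,0],
    [0,0,0,0,0,8,0],
    [0,0,0,0,0,0,0],
  ],
)

```text
t: 9.0
eef_pos: [564.6, -171.4, 231.0]
tcp_rot: [-3.141, -0.0, 1.606]
ft_force: [-0.8, 0.1, -3.0]
opening: 0.165
grip_force: 30.0
```

Request:
jog_arm(
  motion=[
    [0,0,0,0,0,3,0],
    [0,0,0,0,0,3,0],
    [0,0,0,0,0,3,0],
    [0,0,0,0,0,2,0],
    [0,0,0,0,0,2,0],
    [0,0,0,0,0,2,0],
    [0,0,0,0,0,0,0],
  ],
)

```text
t: 9.88
eef_pos: [564.5, -171.6, 216.0]
tcp_rot: [-3.141, -0.0, 1.606]
ft_force: [0.3, -0.0, -2.6]
opening: 0.165
grip_force: 30.0
```

Request:
jog_arm(
  motion=[
    [0,0,0,0,0,2,0],
    [0,0,0,0,0,2,0],
    [0,0,0,0,0,2,0],
    [0,0,0,0,0,2,0],
    [0,0,0,0,0,0,0],
  ],
)

```text
t: 10.5
eef_pos: [564.5, -171.5, 207.9]
tcp_rot: [-3.141, -0.0, 1.606]
ft_force: [0.6, -0.1, -3.1]
opening: 0.17
grip_force: 30.0
```

Request:
jog_arm(
  motion=[
    [0,0,0,0,0,2,0],
    [0,0,0,0,0,1.5,0],
    [0,0,0,0,0,1,0],
    [0,0,0,0,0,0,0],
    [0,0,0,0,0,0,0],
  ],
)

```text
t: 11.12
eef_pos: [564.6, -171.5, 203.7]
tcp_rot: [3.141, 0.0, 1.606]
ft_force: [0.5, 0.2, -2.4]
opening: 0.165
grip_force: 30.0
```

Request:
jog_arm(
  motion=[
    [0,0,0,0,0,0,25],
    [0,0,0,0,0,0,35],
    [0,0,0,0,0,0,45],
    [0,0,0,0,0,0,45],
    [0,0,0,0,0,-15,45],
    [0,0,0,0,0,-25,45],
    [0,0,0,0,0,-35,45],
    [0,0,0,0,0,-35,45],
    [0,0,0,0,0,0,45],
  ],
)

```text
t: 12.25
eef_pos: [565.1, -171.7, 317.2]
tcp_rot: [3.136, 0.002, 1.606]
ft_force: [0.4, 0.3, -1.2]
opening: 0.474
grip_force: 0.0
```

```bash
cat > look.py <<'E'
from h import *
np.set_printoptions(precision=1,suppress=True)
for n in('wrist','scene','top'):
    d=cam(n)
    W=cloud(d).reshape(-1,3);W=W[W[:,2]==W[:,2]]
    def near(x,y,r,a,b): return W[(np.hypot(W[:,0]-x,W[:,1]-y)<r)&(W[:,2]>a)&(W[:,2]<b)]
    r=near(565,-170,56,107,124)
    if len(r)>50:print(n,'roof',cv2.minEnclosingCircle(r[:,:2].astype(np.float32)),np.median(r[:,2]))
    b=near(565,-170,122,132,156)
    if len(b)>50:print(n,'bar',cv2.minAreaRect(b[:,:2].astype(np.float32)),np.median(b[:,2]))
s=env.state();print(s['eef_pos'],s['tcp_rot'],s['opening'],s['ft_force'])
E
python3 look.py
```

```text
wrist roof ((565.0812377929688, -172.49761962890625), 44.99148941040039) 117.70079976241036
wrist bar ((563.7463989257812, -135.2393798828125), (16.02088165283203, 154.6123504638672), 1.9820400476455688) 145.69440864061198
scene roof ((566.3263549804688, -170.95709228515625), 45.66849136352539) 118.88493042585668
scene bar ((563.9199829101562, -133.0980987548828), (21.586389541625977, 154.94740295410156), 1.5791453123092651) 145.7528984749929
[ 564.3 -171.5  313.4] [-3.1 -0.   1.6] 0.47431399143327235 [ 0.1  0.2 -0.8]
```

Request:
jog_arm(
  motion=[
    [0,0,0,33,0,0,45],
    [0,0,0,33,0,0,45],
    [0,0,0,32,0,10,45],
    [0,0,0,0,0,30,45],
    [0,0,0,0,0,35,45],
    [0,0,0,0,0,30,45],
    [0,0,0,0,0,12,45],
    [0,0,0,0,0,0,26],
    [0,0,0,0,0,0,26],
    [0,0,0,0,0,0,26],
  ],
)

```text
t: 13.65
eef_pos: [561.4, -73.7, 197.6]
tcp_rot: [3.14, 0.001, 1.606]
ft_force: [0.4, 0.9, -0.6]
opening: 0.283
grip_force: 0.0
```

Request:
jog_arm(
  motion=[
    [0,0,5,-0.37,8.54,0,26],
    [0,0,5,-0.37,8.54,0,26],
    [0,0,5,-0.37,8.54,0,26],
    [0,0,5,-0.37,8.54,0,26],
    [0,0,5,-0.37,8.54,0,26],
  ],
)

```text
t: 14.28
eef_pos: [603.2, -81.4, 197.3]
tcp_rot: [3.141, -0.0, 1.167]
ft_force: [-0.2, -0.5, 0.4]
opening: 0.271
grip_force: 0.2
```

Request:
jog_arm(
  motion=[
    [0,0,5,-0.37,8.54,0,26],
    [0,0,5,-0.37,8.54,0,26],
    [0,0,5,-0.37,8.54,0,26],
    [0,0,5,-0.37,8.54,0,26],
  ],
)

```text
t: 14.78
eef_pos: [631.1, -99.6, 196.8]
tcp_rot: [-3.14, 0.001, 0.818]
ft_force: [-3.0, 1.9, -2.1]
opening: 0.275
grip_force: 1.8
```

Request:
jog_arm(
  motion=[
    [0,0,2.5,-0.1,4.27,0,26],
    [0,0,2.5,-0.1,4.27,0,26],
    [0,0,2.5,-0.1,4.27,0,26],
    [0,0,2.5,-0.1,4.27,0,26],
  ],
)

```text
t: 15.28
eef_pos: [642.7, -112.3, 197.1]
tcp_rot: [-3.141, -0.0, 0.644]
ft_force: [-0.2, 1.8, -0.9]
opening: 0.276
grip_force: 1.0
```

```bash
python3 look.py
```

```text
wrist roof ((588.906982421875, -153.55746459960938), 24.06554412841797) 111.13362509148376
wrist bar ((628.4017333984375, -116.08613586425781), (64.23941802978516, 42.6070671081543), 23.186725616455078) 139.59981169103676
scene roof ((575.5811157226562, -181.30165100097656), 42.33736801147461) 113.38511626273555
scene bar ((600.1719970703125, -153.64874267578125), (156.57452392578125, 45.82699203491211), 43.6299934387207) 141.1693405525151
top roof ((566.7159423828125, -170.9099884033203), 44.68064880371094) 113.70451190078802
top bar ((561.222900390625, -175.61795043945312), (65.5523681640625, 16.65496063232422), 40.38719940185547) 141.5577728345603
[ 642.9 -112.6  197.1] [ 3.1 -0.   0.6] 0.27246536892383083 [-0.  -0.2 -1.5]
```

Request:
jog_arm(
  motion=[
    [0,0,1,0,1.7,0,26],
    [0,0,1,0,1.7,0,26],
    [0,0,1,0,1.7,0,26],
    [0,0,1,0,1.7,0,26],
  ],
)

```text
t: 15.92
eef_pos: [646.6, -117.9, 196.7]
tcp_rot: [-3.141, 0.0, 0.575]
ft_force: [-1.4, 5.1, 2.3]
opening: 0.275
grip_force: 2.7
```

Request:
jog_arm(
  motion=[
    [0,0,1,0,1.7,0,26],
    [0,0,1,0,1.7,0,26],
  ],
)

```text
t: 16.18
eef_pos: [647.9, -120.2, 196.4]
tcp_rot: [-3.139, 0.001, 0.54]
ft_force: [-5.3, 9.1, 3.4]
opening: 0.275
grip_force: 5.3
```

Request:
jog_arm(
  motion=[
    [0,0,0.5,0,1.5,0,26],
    [0,0,0.5,0,1.5,0,26],
    [0,0,0,0,0,0,26],
  ],
)

```text
t: 16.55
eef_pos: [648.8, -122.3, 195.9]
tcp_rot: [-3.137, 0.003, 0.523]
ft_force: [-7.4, 9.4, 2.3]
opening: 0.273
grip_force: 5.9
```

```bash
python3 look.py
```

```text
wrist roof ((590.07958984375, -156.59176635742188), 24.050466537475586) 109.63132794535774
wrist bar ((633.7869873046875, -124.16499328613281), (64.57365417480469, 42.7291374206543), 16.031089782714844) 138.30966042886823
scene roof ((571.592529296875, -186.40249633789062), 40.69874954223633) 110.5825228849979
scene bar ((601.7382202148438, -159.53167724609375), (157.18063354492188, 44.12961196899414), 38.2436637878418) 140.37435089469807
top roof ((565.9732666015625, -173.6419219970703), 44.650020599365234) 111.96271619955792
top bar ((559.33349609375, -178.03158569335938), (59.785648345947266, 17.55540657043457), 35.01915740966797) 139.23371066473806
[ 648.8 -122.3  195.9] [-3.1  0.   0.5] 0.2742747092938664 [-6.8  9.3  2. ]
```

Request:
jog_arm(
  motion=[
    [0,0,0.5,0,1.5,0,26],
    [0,0,0.5,0,1.5,0,26],
    [0,0,0.5,0,1.5,0,26],
    [0,0,0,0,0,0,26],
  ],
)

```text
t: 17.2
eef_pos: [649.7, -124.5, 195.6]
tcp_rot: [-3.132, 0.005, 0.497]
ft_force: [-13.4, 19.1, 6.7]
opening: 0.273
grip_force: 11.8
```

```bash
python3 look.py
```

```text
wrist roof ((589.6436157226562, -157.0606231689453), 24.08704948425293) 109.13219851791726
wrist bar ((634.6654052734375, -126.3281021118164), (64.34501647949219, 42.71815872192383), 15.799529075622559) 137.93507282831075
scene roof ((573.9658813476562, -190.5428466796875), 38.981971740722656) 109.7234826244079
scene bar ((602.8562622070312, -160.61341857910156), (157.064697265625, 43.587642669677734), 37.53832244873047) 140.0615258607662
top roof ((566.0111694335938, -174.58226013183594), 43.9453239440918) 111.5415464277171
top bar ((560.0009765625, -179.61978149414062), (60.2149543762207, 17.19522476196289), 33.73890686035156) 139.0975908464709
[ 649.7 -124.5  195.6] [-3.1  0.   0.5] 0.2722789588566697 [-14.1  18.8   6.6]
```

Request:
jog_arm(
  motion=[
    [0,0,0,0,-3,0,28],
    [0,0,0,0,-3,0,36],
    [0,0,0,0,0,0,45],
    [0,0,0,0,0,0,45],
    [0,0,0,0,0,-15,45],
    [0,0,0,0,0,-30,45],
    [0,0,0,0,0,-40,45],
    [0,0,0,-30,0,-30,45],
    [0,0,0,-40,0,0,45],
    [0,0,0,-40,0,0,45],
  ],
)

```text
t: 18.6
eef_pos: [551.9, -175.2, 313.2]
tcp_rot: [3.14, -0.001, 0.498]
ft_force: [0.7, 0.2, -0.6]
opening: 0.471
grip_force: 0.0
```

```bash
python3 look.py
python3 - <<'E'
from h import *
d=cam('scene');cv2.imwrite('pics/s2.png',cv2.resize(d['color'][90:300,140:420,::-1],None,fx=2.5,fy=2.5))
E
```

```text
wrist roof ((565.7222900390625, -171.13609313964844), 44.77985382080078) 111.42040932096234
wrist bar ((595.9380493164062, -149.53343200683594), (155.45973205566406, 16.044025421142578), 35.65259552001953) 139.39753066151667
scene roof ((572.5239868164062, -169.1717071533203), 48.85530471801758) 113.5996673981262
scene bar ((595.855224609375, -147.77044677734375), (157.72943115234375, 20.062728881835938), 34.97544479370117) 140.80966622419783
[ 552.  -175.6  313.3] [ 3.1 -0.   0.5] 0.47167762041309724 [1.3 0.8 0.1]
```

View pics/s2.png

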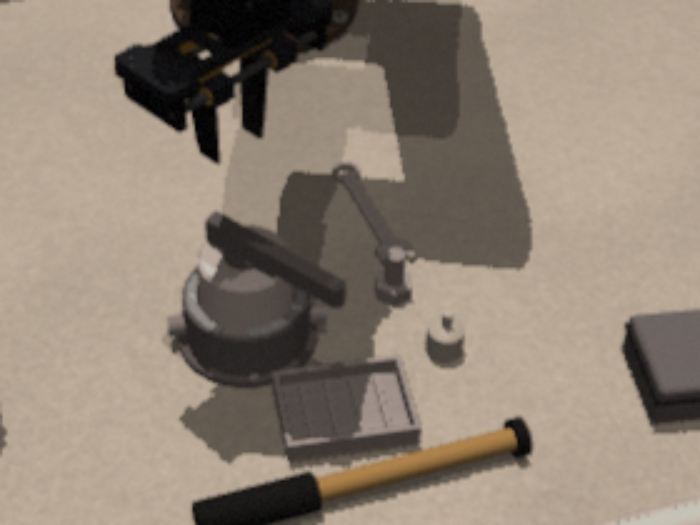

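The crop shows the cover seated level in the housing at (250,300), its lever turned to (340,290), the gripper clear above, and the other parts in place. The roof is at about 112 mm, which puts the cover's origin near 32 mm, and the turn was about 0.99 rad.

```bash
python3 -c "
from cell import env
print(env.job_done())"
```

```text
the job is handed in; nothing more can be done
None
```

The job is handed in: the cover dropped into the notches and was let go there, then the lever was swung clockwise about 0.99 rad to the stop, leaving the cover at about 32 mm (tight); the gripper is clear and nothing else was touched.

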